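Close up a two-part lamp base in its assembly jig

ROBOT

A 7-joint arm with a two-finger parallel gripper is mounted at the origin on the work surface. World frame = base frame: x ahead of the robot, y to its left, z up, the work surface at z = 0. Lengths are in mm, angles in rad, forces in N, time in s.
With the tool pointing down it reaches from about 425 to 875 mm from the base axis. Payload 8.4 kg.
Tool frame: the origin (TCP) lies at the very end of the fingers, on their centre line; the grasp point (between the pads) lies ctrl.pinch_z behind it (ctrl.pinch_z is the distance from the TCP to the grasp point, in mm); z points along the fingers, y is the direction in which the jaws open and shut (so a half turn about z gives the same grasp; the last joint's range is limited). The gripper opens to 85 mm and grips with 20 to 120 N. Pads are 22 mm wide; open, the fingers measure 114 mm over their backs; the gripper's body (76 mm by 85 mm) begins 54 mm behind the grasp point. The pads swing forward as they close: fully open they stand 13 mm farther back than shut.
Start: joints at [-1.394, 0.333, 0.04, 1.465, -0.013, 1.343, -0.059], TCP at [177.008, 625.406, 231.308] pointing down, gripper open.
Joint ranges: [-2.58, 2.58], [-0.38, 2.09], [-1.3, 1.39], [0.25, 2.4], [-1.5, 4.64], [0.08, 2.09], [-2.65, 2.65]. Speed limits (rad/s): [2.22, 2.22, 2.79, 2.79, 3.14, 3.14, 3.14].

INTERFACE

Orientations are given as a unit quaternion [w, x, y, z].
In Python, from rig import ctrl gives the robot as it stands.
- The arm moves only by the tool servo_tool, never from a script. Its argument "steps" is a list of rows, each a list of 3 entries, a list of its own where there are three numbers: the shift along the tool's x, y, z in mm, then the turn about the tool's z in rad, then the finger opening in mm, from 0 to 85.4. A call has 1 to 20 rows; each row shifts and turns the commanded pose from where the row before left it, along the tool's axes as they then stand; what a row does not reach is not made up. A row lasts 1/8 s, in which the tool goes at most 62.5 mm and 10.7 degrees, less where a joint would pass 70% of its speed; a pose out of reach is approached as far as the arm can. A call is refused whole if a number of a shift passes 62.5 or a number of a turn 0.188, either way. A call with a gripper value outside its range is refused whole. The fingers move at their own pace and stop on an object; "newtons" is the grip in N (left out, the last holds). Time passes only in rows, so rows that do not move let the fingers close. It gives the time, the measured TCP pose, the force and the opening at its end, in the units of the state.
- ctrl.get_state(): the state, without advancing time (a new reading comes with each control period).
- ctrl.snapshot(name): name is "scene" or "top"; returns a dict with "pixels" (480x640x3 uint8, red, green, blue), "fx", "fy", "cx", "cy" (pixels), "R" (3x3) and "t" (3): a world point X has camera coordinates R X + t. Camera axes: x right, y down, z forward; pixel columns grow to the right and rows downward; lengths in mm; the calibration is good to about 2 mm. A picture is of the moment at which its call begins. There is no depth.
- ctrl.hand_in(): hands the job in, once; it reports no verdict.
The state is a dict: "t": time; "joint_positions": joint angles; "dq": joint speeds; "joint_efforts": joint torques, N m; "eef_pos": TCP position; "tcp_rot": TCP orientation; "ft_force": force on the tool from outside, world axes, zero at the start; "ft_torque": the same for the moment, N m; "grip_width": finger opening in mm.
Only numpy, scipy, OpenCV 4.12 (cv2) and the standard library are available. Lean on these libraries where they do the work, as an engineer would, in place of code of your own. Each camera call takes 0.05 s, during which the arm holds its last target.

TASK

Without lifting it, push the loose half of the wooden lamp base across the jig until it lies flush against the aluminium fence and tight against the screwed-down half, with no gap in the joint and the notched ends meeting. Then swing the red turn-button fully round, to its stop, behind the loose half to lock it in. Leave the tools, the basket and the stack of discs where they are.

Things in the scene. Friction and masses are not known exactly. Their poses are not given: they have to be found in the camera images.
- jig: Fixed plywood assembly board, 220 x 350 x 15 mm (x, y, z), on the bench. Its origin is on the bench surface right under the place where the centre of the loose half belongs; z up. The board spans x -125 to 95 mm and y -160 to 190 mm about that origin. It carries the fence, the screwed-down half and the turn-button.
- fence (a point): Foot of the working face (looking to the jig's -x) of the grey aluminium fence, at the middle of its length; x = 45, y = 72.5, z = 15 mm in the jig's frame. The fence runs along the jig's y from y = -45 to 190 mm, is 22 mm thick and 35 mm high above the board.
- seam (a point): Foot of the mating face of the screwed-down half, at its middle (in its notch opening): x = 0, y = 60, z = 15 mm in the jig's frame. That half is brown wood with four brass screws, 90 x 120 x 30 mm, touches the fence and lies on the +y side; its mating face looks to the jig's -y.
- half: Loose half of the lamp base: brown wooden block, 90 (x) x 120 (y) x 30 mm high, about 0.26 kg, flat on the jig board. Origin at the centre of its underside. Mating face: its +y end, with a notch 26 mm wide, 12 mm deep in the middle. Its +x side goes to the fence. When home its origin is at x = 0, y = 0, z = 15 mm in the jig's frame, axes parallel.
- button (a joint): Angle of the red turn-button: flat arm 67 mm long, 25 wide, 3 to 15 mm above the board, on a vertical pivot past the fence's end. At 0 it points to the jig's -y (open); growing turns it clockwise seen from above; at its stop, 1.571 rad, it points to the jig's -x, 2 mm behind the loose half's back end. Stays where left; range -0.6 to 1.571.
- button_pivot (a point): The pivot of the turn-button, at the board's upper surface: x = 60, y = -74.5, z = 15 mm in the jig's frame.
- button_knob (a point): Centre of the upright black knob on the turn-button, 18 mm in diameter, 55 mm from the pivot, its top 45 mm above the board and this point 29 mm above the board.
- screwdriver: Orange-handled screwdriver, 200 mm long, lying on the bench beside the jig; leave alone. Origin under its middle, x along its length.
- pliers: Red-handled pliers, about 175 mm long, lying on the bench beside the jig; leave alone. Origin under the pivot, x towards the jaws.
- basket: Red slatted plastic basket 200 x 190 x 60 mm; leave alone. Origin at the centre of its underside.
- discs: Stack of four wooden discs, 110 mm in diameter, 48 mm high in all; leave alone. Origin at the centre of its underside.
There are look-alikes about, which are no part of the job. There is more than one size of the half; the one meant has the size given above.

How it is judged:
By the outcome, as a careful person would: the job done as asked, in the order asked, and still so for the second after the job is handed in, with the robot touching nothing.
It also fails if it takes over 64 s, if anything falls off the work surface, if the arm or the gripper's body presses on something with over 40 N, if the wrist force passes 120 N, or if a joint passes its speed limit or range.

## Working session

There is one attempt and no reset: what is moved stays moved. The work goes in short steps, Python scripts to look and compute and a tool call to move; the robot and the scene stay as the last step left them, time stands still between calls to the robot, and variables do not carry over. Pictures are saved under pics/ and viewed, and the job is handed in when it is done.

Besides the shell and the picture viewer there is one more tool, called after "Emit:" in YAML: its name, and indented under it one key for each argument. servo_tool: Moves the arm, as the interface text tells. Its arguments: {"type":"object","properties":{"steps":{"type":"array","items":{"type":"array"}},"newtons":{"type":"number"}},"required":["steps"]}

```bash
ls; mkdir -p pics; python3 - <<'E'
from rig import ctrl
import cv2,pickle
print(ctrl.get_state(), ctrl.pinch_z)
for n in("scene","top"):
    s=ctrl.snapshot(n); cv2.imwrite(f"pics/{n}0.png",s["pixels"][:,:,::-1]); pickle.dump(s,open(f"{n}0.pkl","wb"))
    print(n,s["fx"],s["fy"],s["cx"],s["cy"],s["R"],s["t"])
E
```

```text
pics
{'t': 0.0, 'joint_positions': array([-1.39420318,  0.33390604,  0.03986631,  1.46630991, -0.01338941,
        1.34328522, -0.05854004]), 'dq': array([ 0.00027247,  0.00112693, -0.00015866, -0.00018946,  0.00121807,
       -0.00200953, -0.00071867]), 'joint_efforts': array([-3.15410007e-04, -6.58555984e+01,  1.36483379e+00, -4.05566955e+01,
        1.67090271e-02,  1.25707767e-02, -8.25293455e-05]), 'eef_pos': array([176.90164855, 624.97672032, 230.40539235]), 'tcp_rot': array([-5.35859437e-05,  1.37483832e-01,  9.90503671e-01, -8.19618946e-04]), 'ft_force': array([-0.65052486, -0.05674986, -0.46614783]), 'ft_torque': array([-0.0377117 ,  0.02655361, -0.03755039]), 'grip_width': 85.37855122433501} 18.700000000000003
scene 556.5804063057641 556.5804063057641 315.3578542730275 244.57957780961843 [[ 0.4573059   0.88929304  0.00540346]
 [ 0.72870534 -0.37122934 -0.57548006]
 [-0.50976449  0.26710796 -0.81779796]] [-286.38163226 -367.84239268 1723.75877896]
top 456.8536923498169 456.8536923498169 318.9128369471198 242.87652990944918 [[ 0.00251745 -0.99988257  0.01511682]
 [-0.99781861 -0.0035089  -0.06592192]
 [ 0.06596723 -0.01491789 -0.99771027]] [   3.68174983  568.68962335 1478.28215368]
```

View pics/scene0.png

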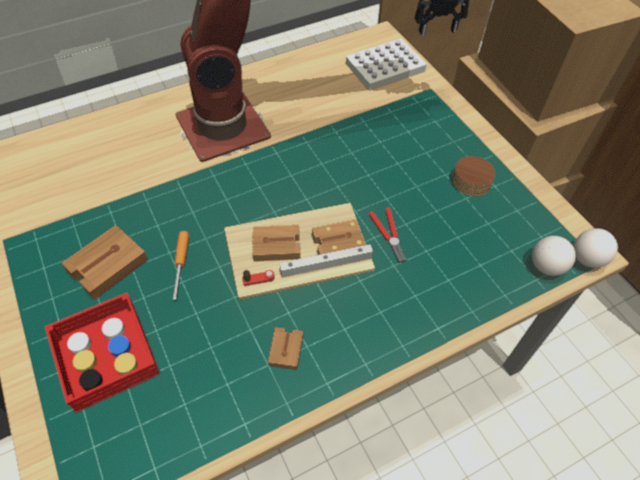

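View pics/top0.png

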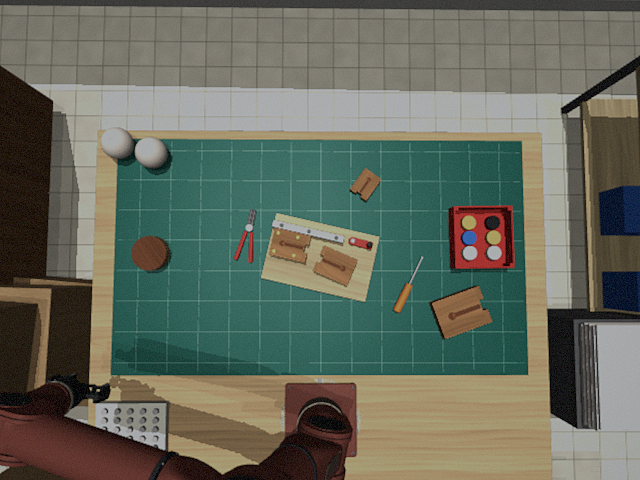

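Candidates for the half: the loose block on the board, top (336,265); the screwed-down block with brass screws (291,245); a smaller one on the bench (366,184); a larger one on the bench (461,312). By the description it is the one on the board at (336,265). I'll check that in a close crop.

```bash
python3 - <<'E'
import cv2
a=cv2.imread("pics/top0.png")[205:310,250:390]; cv2.imwrite("pics/topc.png",cv2.resize(a,None,fx=5.5,fy=5.5,interpolation=cv2.INTER_CUBIC))
a=cv2.imread("pics/scene0.png")[195:305,215:385]; cv2.imwrite("pics/scenec.png",cv2.resize(a,None,fx=4.5,fy=4.5,interpolation=cv2.INTER_CUBIC))
E
```

```text
(no output)
```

View pics/topc.png

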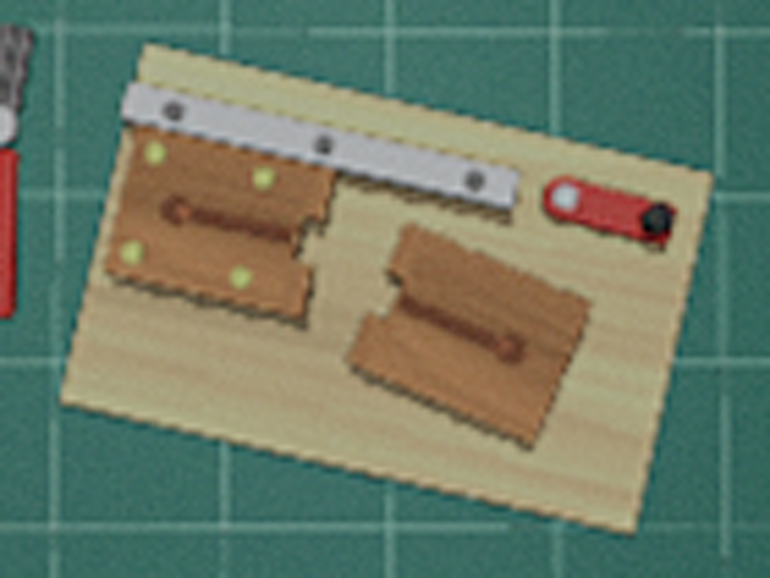

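View pics/scenec.png

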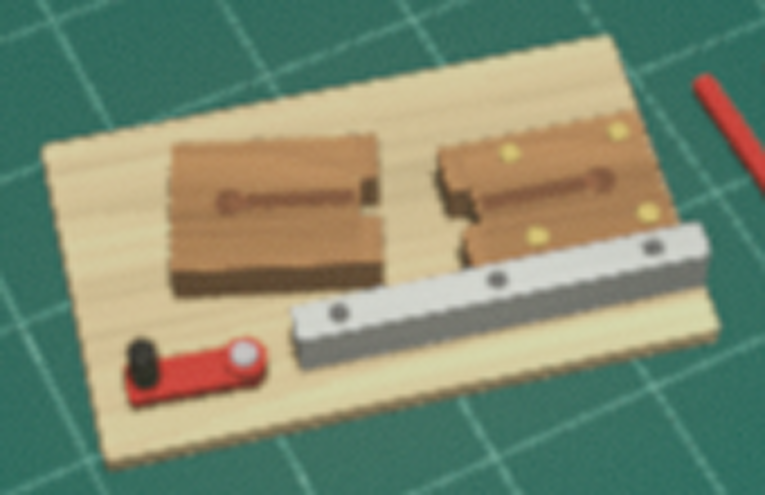

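```bash
cat > h.py <<'E'
import numpy as np,pickle
from scipy.optimize import least_squares
def proj(s,X):
    c=np.asarray(X,float)@np.array(s["R"]).T+np.array(s["t"]); return np.c_[s["fx"]*c[:,0]/c[:,2]+s["cx"],s["fy"]*c[:,1]/c[:,2]+s["cy"]]
def place(p,L):
    c,s=np.cos(p[2]),np.sin(p[2]); L=np.asarray(L,float)
    return np.c_[p[0]+c*L[:,0]-s*L[:,1],p[1]+s*L[:,0]+c*L[:,1],L[:,2]]
def fit(obs,p0):
    f=lambda p:np.concatenate([(proj(s,place(p,L))-uv).ravel() for s,L,uv in obs])
    r=least_squares(f,p0,loss="soft_l1"); return r.x,r.fun
def uc(pts,o,k): return (np.array(pts)+.5)/k-.5+np.array(o)
E
cat > fit0.py <<'E'
from h import *
S=pickle.load(open("scene0.pkl","rb"));T=pickle.load(open("top0.pkl","rb"))
t=lambda p:uc(p,(250,205),5.5); s=lambda p:uc(p,(215,195),4.5)
B=[(95,190,15),(95,-160,15),(-125,-160,15),(-125,190,15)]
tb=t([(145,43),(713,175),(633,532),(62,403)]); sb=s([(718,325),(107,458),(45,148),(610,37)])
H=[(45,60,45),(45,-60,45),(-45,-60,45),(-45,60,45)]
th=t([(408,224),(590,302),(533,445),(348,355)]); sh=s([(384,262),(172,268),(170,145),(377,135)])
K=[(60,-74.5,30),(60,-129.5,60)]
for nm,A,a,b,p0 in(("jig",B,tb,sb,[600,0,-.2]),("half",H,th,sh,[560,-40,-.4])):
    for o in([(T,A,a)],[(S,A,b)],[(T,A,a),(S,A,b)]):
        p,r=fit(o,p0); print(nm,p.round(3),abs(r).max().round(2))
    if nm=="jig": J=p
d=p[:2]-J[:2];c,s_=np.cos(J[2]),np.sin(J[2])
print("half in jig",c*d[0]+s_*d[1],-s_*d[0]+c*d[1],p[2]-J[2])
print((proj(T,place(J,K))-[250,205])*5.5,(proj(S,place(J,K))-[215,195])*4.5)
print(place(J,K))
E
python3 fit0.py
```

```text
jig [ 5.34398e+02 -1.69790e+01 -2.22000e-01] 0.44
jig [ 5.35434e+02 -1.73430e+01 -2.24000e-01] 0.78
jig [ 5.34875e+02 -1.71310e+01 -2.23000e-01] 0.99
half [ 4.96485e+02 -4.61640e+01 -4.18000e-01] 0.89
half [ 4.97892e+02 -4.74870e+01 -4.15000e-01] 0.89
half [ 4.97158e+02 -4.69150e+01 -4.18000e-01] 1.13
half in jig -30.20050808160504 -37.384354282966456 -0.19510908216361947
[[562.45927468 193.81446426]
 [659.38370652 211.33985886]] [[244.28856514 356.83857666]
 [140.37009868 348.51901923]]
[[ 576.92235701 -103.05159859   30.        ]
 [ 564.76432067 -156.69096988   60.        ]]
```

```bash
cat > nav.py <<'E'
from h import *
from rig import ctrl
from scipy.spatial.transform import Rotation as Ro
J=np.array([534.9,-17.1,-.223])
def st():
    s=ctrl.get_state(); q=s["tcp_rot"]; M=Ro.from_quat([q[1],q[2],q[3],q[0]]).as_matrix()
    return s,M
def tojig(p):
    d=np.array(p[:2])-J[:2];c,n=np.cos(J[2]),np.sin(J[2]); return np.array([c*d[0]+n*d[1],-n*d[0]+c*d[1]])
def show():
    s,M=st(); print("t",round(s["t"],2),"jig",tojig(s["eef_pos"]).round(1),"z",s["eef_pos"][2].round(1),"xhead_rel_jig",round((np.arctan2(M[1,0],M[0,0])-J[2])%(2*np.pi),3),"tilt",M[2].round(3),"F_jig",(Ro.from_euler('z',-J[2]).apply(s["ft_force"])).round(1),"w",round(s["grip_width"],1),"q",s["joint_positions"].round(2))
def go(x,y,z,head):  # jig target; prints shift in present tool axes and turn
    s,M=st(); W=place(J,[(x,y,z)])[0]; d=M.T@(W-s["eef_pos"])
    h=np.arctan2(M[1,0],M[0,0])-J[2]; tr=(h-head+np.pi)%(2*np.pi)-np.pi
    print("target",W.round(1),"R",np.hypot(*W[:2]).round(1),"shift",d.round(1),"turn",round(tr,3))
E
python3 - <<'E'
from nav import *
show()
go(-92,-48,120,np.pi-.195)
E
```

```text
t 0.1 jig [-491.1  547.1] z 230.5 xhead_rel_jig 3.089 tilt [-0.    -0.001 -1.   ] F_jig [-0.1 -0.4 -0.9] w 85.1 q [-1.39  0.33  0.04  1.47 -0.01  1.34 -0.06]
target [434.6 -43.6 120. ] R 436.7 shift [-430.  -573.   111.4] turn 0.142
```

Emit:
servo_tool:
  steps:
    - [[-28,-23,3],0,50]
    - [[-28,-23,3],0,50]
    - [[-28,-23,3],0,50]
    - [[-28,-23,3],0,50]
    - [[-28,-23,3],0,50]
    - [[-28,-23,3],0,50]
    - [[-28,-23,3],0,50]
    - [[-28,-23,3],0,50]
    - [[-28,-23,3],0,50]
    - [[-28,-23,3],0,50]
    - [[-28,-23,3],0,50]
    - [[-28,-23,3],0,50]
    - [[-28,-23,3],0,50]
    - [[-28,-24,3],0,50]
    - [[-4,-35,10],0,50]
    - [[-4,-35,10],0,50]
    - [[-4,-35,10],0,50]
    - [[-4,-35,10],0,50]
    - [[-4,-35,10],0,50]
    - [[0,0,0],0.142,50]

```text
t: 2.6
eef_pos: [436.7, 31.4, 138.5]
tcp_rot: [-0.001, 0.21, 0.978, -0.0]
ft_force: [0.4, 0.6, -0.1]
grip_width: 50.0
```

```bash
python3 - <<'E'
from nav import *
show()
go(-93,-28,24,np.pi-.195)
E
```

```text
t 2.6 jig [-106.5   25.5] z 138.5 xhead_rel_jig 2.941 tilt [ 0.001 -0.001 -1.   ] F_jig [ 0.3  0.7 -0.1] w 50.0 q [-0.71 -0.05  0.53  2.09  0.03  1.09  0.95]
target [438.  -23.8  24. ] R 438.7 shift [-24.1 -49.7 114.5] turn -0.006
```

Emit:
servo_tool:
  steps:
    - [[-8,-17,0],0,50]
    - [[-8,-17,10],0,50]
    - [[-8,-16,20],0,50]
    - [[0,0,20],0,50]
    - [[0,0,20],0,50]
    - [[0,0,15],0,50]
    - [[0,0,12],0,50]
    - [[0,0,10],0,50]
    - [[0,0,8],0,50]
    - [[0,0,0],0,50]

```text
t: 3.85
eef_pos: [439.2, -21.5, 23.9]
tcp_rot: [-0.0, 0.207, 0.978, -0.0]
ft_force: [0.7, -1.0, 0.8]
grip_width: 50.1
```

```bash
cat > look.py <<'E'
import sys,cv2,pickle
from nav import *
n=sys.argv[1]; show()
for c,(r0,r1,c0,c1),k in(("top",(205,310,250,390),5.5),("scene",(170,310,205,385),4)):
    s=ctrl.snapshot(c); pickle.dump(s,open(f"{c}_{n}.pkl","wb"))
    cv2.imwrite(f"pics/{c}_{n}.png",cv2.resize(s["pixels"][r0:r1,c0:c1,::-1],None,fx=k,fy=k,interpolation=cv2.INTER_CUBIC))
E
python3 look.py a
```

```text
t 3.85 jig [-92.4 -25.5] z 23.9 xhead_rel_jig 2.947 tilt [ 0.001 -0.001 -1.   ] F_jig [ 0.9 -0.8  0.8] w 50.1 q [-0.62  0.15  0.61  2.2  -0.12  0.82  1.22]
```

View pics/top_a.png

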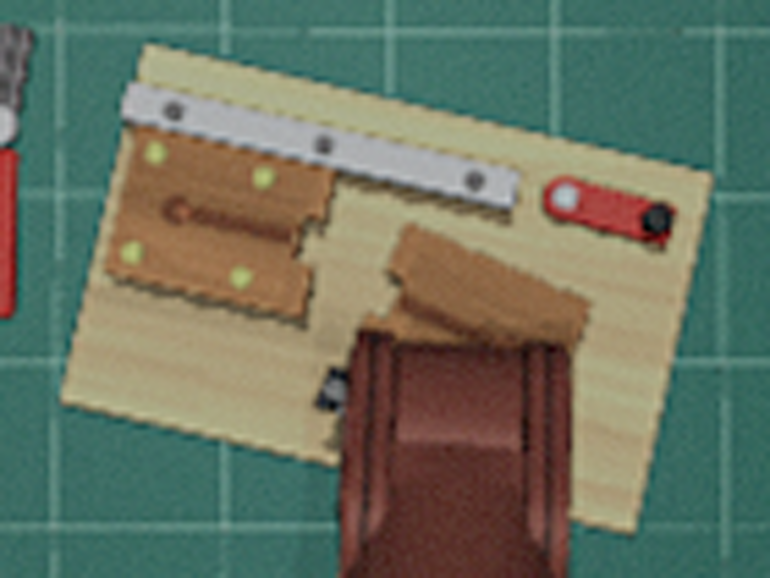

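View pics/scene_a.png

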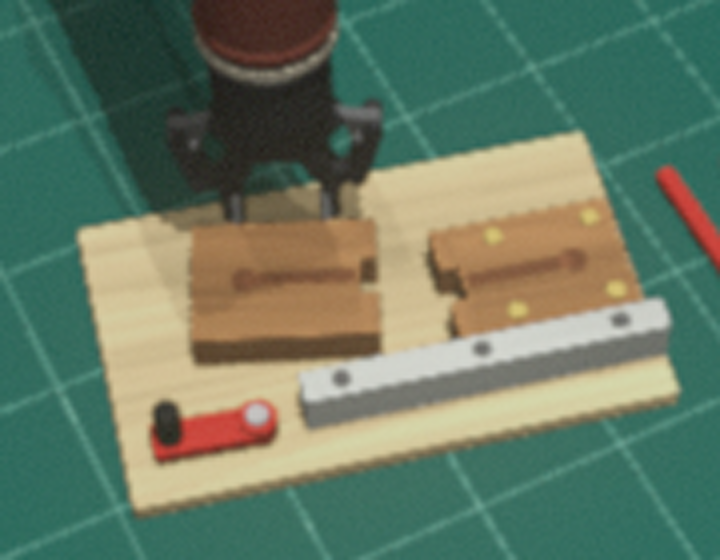

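Emit:
servo_tool:
  steps:
    - [[-4,0.8,0],0,50]
    - [[-4,0.8,0],0,50]
    - [[-4,0.7,0],-0.03,50]
    - [[-4,0.6,0],-0.03,50]
    - [[-4,0.5,0],-0.03,50]
    - [[-4,0.4,0],-0.03,50]
    - [[-3,0.2,0],-0.03,50]
    - [[-2,0,0],-0.03,50]
    - [[0,0,0],-0.015,50]
    - [[0,0,0],0,50]

```text
t: 5.2
eef_pos: [467.7, -28.4, 24.3]
tcp_rot: [-0.0, 0.111, 0.994, -0.0]
ft_force: [-3.2, -0.6, 0.1]
grip_width: 50.0
```

```bash
python3 look.py b
```

```text
t 5.2 jig [-63.1 -25.9] z 24.3 xhead_rel_jig 3.142 tilt [ 0. -0. -1.] F_jig [-3.  -1.3  0.1] w 50.0 q [-0.56  0.21  0.58  2.14 -0.16  0.83  1.46]
```

View pics/top_b.png

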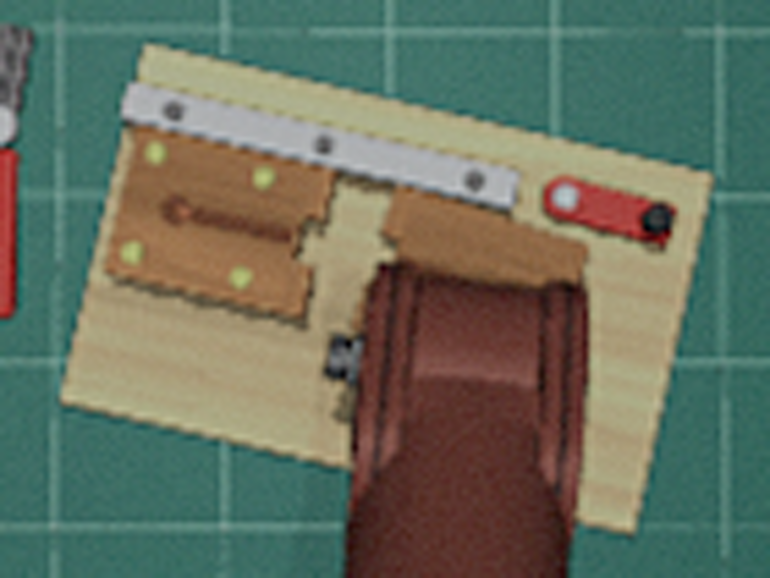

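View pics/scene_b.png

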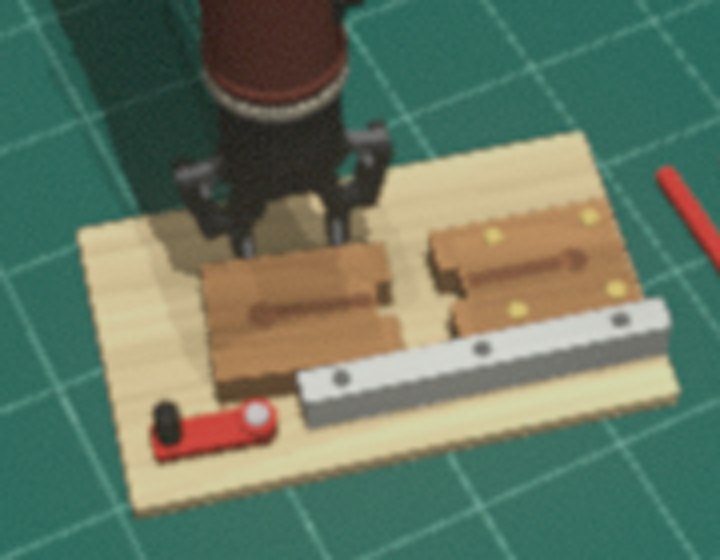

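Emit:
servo_tool:
  steps:
    - [[-1,0,0],0,50]
    - [[-1,0,0],0,50]
    - [[-1,0,0],0,50]
    - [[-1,0,0],0,50]
    - [[0,0,0],0,50]

```text
t: 5.92
eef_pos: [469.4, -29.5, 23.7]
tcp_rot: [-0.002, 0.112, 0.994, -0.0]
ft_force: [-12.3, -2.4, 6.8]
grip_width: 50.0
```

Emit:
servo_tool:
  steps:
    - [[-1,0,0],0,50]
    - [[0,0,0],0,50]

```text
t: 6.18
eef_pos: [470.1, -29.9, 23.7]
tcp_rot: [-0.003, 0.112, 0.994, -0.0]
ft_force: [-12.0, -3.0, 7.3]
grip_width: 49.9
```

Emit:
servo_tool:
  steps:
    - [[-1,0,0],0,50]
    - [[0,0,0],0,50]

```text
t: 6.42
eef_pos: [470.9, -30.3, 23.6]
tcp_rot: [-0.003, 0.112, 0.994, -0.0]
ft_force: [-11.5, -3.8, 5.2]
grip_width: 50.4
```

```bash
python3 look.py c
```

```text
t 6.42 jig [-59.4 -27. ] z 23.6 xhead_rel_jig 3.14 tilt [ 0.005 -0.002 -1.   ] F_jig [-10.3  -6.2   5.2] w 50.4 q [-0.56  0.23  0.58  2.12 -0.16  0.84  1.47]
```

View pics/scene_c.png

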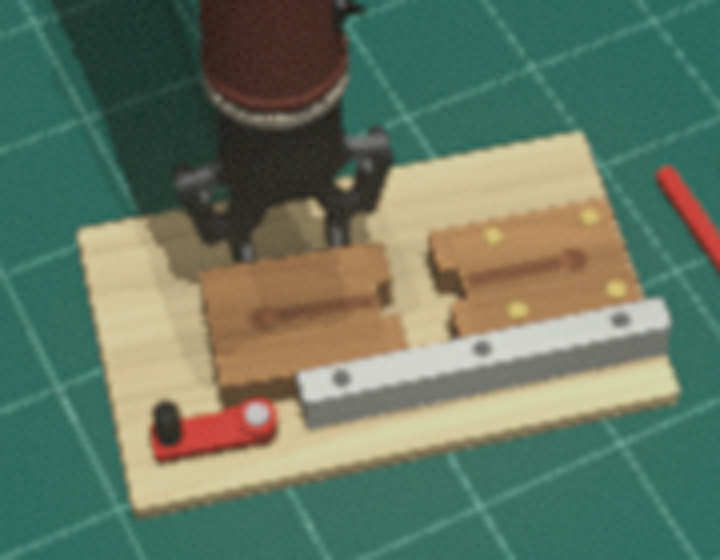

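View pics/top_c.png

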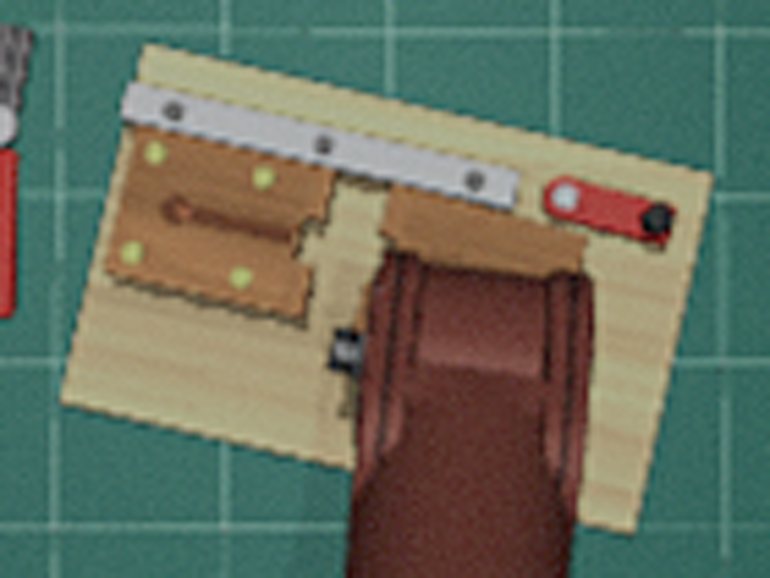

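Emit:
servo_tool:
  steps:
    - [[4,0,0],0,50]
    - [[6,0,0],0,50]
    - [[0,0,-20],0,50]
    - [[0,0,-30],0,50]
    - [[0,0,-30],0,40]
    - [[0,0,0],0,40]

```text
t: 7.28
eef_pos: [466.0, -26.8, 106.6]
tcp_rot: [0.002, 0.111, 0.994, 0.001]
ft_force: [0.3, 0.3, -0.9]
grip_width: 40.0
```

```bash
python3 - <<'E'
from nav import *
show()
T=pickle.load(open("top_c.pkl","rb"))
for y in(-70,-75,-80,-85,-90): print(y,(uc([0,0],(0,0),1)*0+ (proj(T,place(J,[(45,y,45),(20,y,45)]))-[250,205]+.5)*5.5).round(0).tolist())
go(0,-112,110,np.pi/2)
E
```

```text
t 7.28 jig [-65.1 -24.7] z 106.6 xhead_rel_jig 3.142 tilt [-0.005  0.003 -1.   ] F_jig [ 0.2  0.3 -0.9] w 40.0 q [-0.61  0.06  0.6   2.08 -0.04  1.01  1.36]
-70 [[554.0, 218.0], [545.0, 259.0]]
-75 [[563.0, 220.0], [553.0, 261.0]]
-80 [[571.0, 222.0], [562.0, 263.0]]
-85 [[579.0, 224.0], [570.0, 265.0]]
-90 [[588.0, 226.0], [578.0, 267.0]]
target [ 510.1 -126.3  110. ] R 525.5 shift [-65.  -87.4  -3.4] turn 1.572
```

Emit:
servo_tool:
  steps:
    - [[-22,-29,0],0,40]
    - [[-22,-29,0],0,40]
    - [[-21,-29,0],0,40]
    - [[0,0,0],0.157,40]
    - [[0,0,0],0.157,40]
    - [[0,0,0],0.157,40]
    - [[0,0,0],0.157,40]
    - [[0,0,0],0.157,40]
    - [[0,0,0],0.157,40]
    - [[0,0,0],0.157,40]
    - [[0,0,0],0.157,40]
    - [[0,0,0],0.157,40]
    - [[0,0,0],0.157,40]
    - [[0,0,0],0,40]

```text
t: 9.02
eef_pos: [508.0, -126.2, 103.6]
tcp_rot: [0.0, 0.781, 0.625, -0.0]
ft_force: [-0.0, 1.3, 0.2]
grip_width: 40.1
```

```bash
python3 look.py d
```

```text
t 9.03 jig [  -2.1 -112.4] z 103.6 xhead_rel_jig 1.573 tilt [-0.001 -0.    -1.   ] F_jig [-0.3  1.2  0.2] w 40.1 q [-0.67  0.27  0.95  1.96 -0.25  1.04  0.17]
```

View pics/scene_d.png

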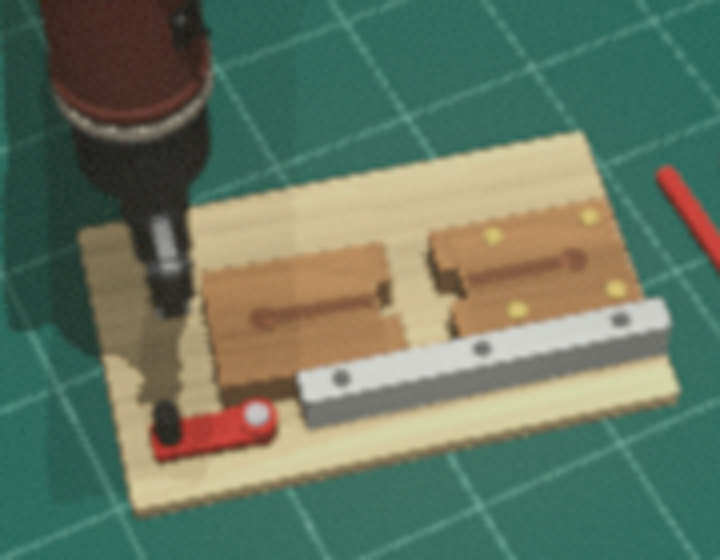

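View pics/top_d.png

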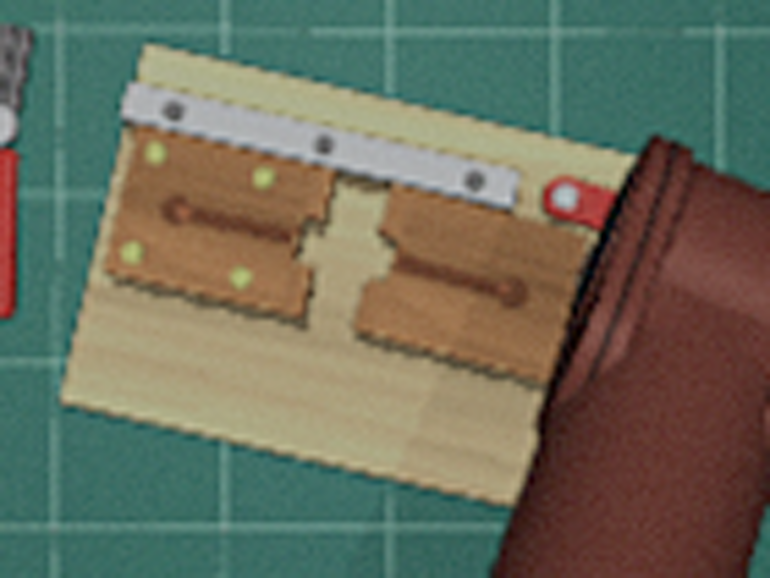

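Emit:
servo_tool:
  steps:
    - [[-2,0,20],0,40]
    - [[0,0,20],0,40]
    - [[0,0,18],0,40]
    - [[0,0,12],0,40]
    - [[0,0,10],0,40]
    - [[0,0,0],0,40]
    - [[3,0,0],0,40]
    - [[3,0,0],0,40]
    - [[3,0,0],0,40]
    - [[3,0,0],0,40]
    - [[3,0,0],0,40]
    - [[3,0,0],0,40]
    - [[3,0,0],0,40]
    - [[3,0,0],0,40]
    - [[3,0,0],0,40]
    - [[2,0,0],0,40]
    - [[2,0,0],0,40]
    - [[0,0,0],0,40]

```text
t: 11.38
eef_pos: [514.7, -97.9, 24.3]
tcp_rot: [-0.0, 0.781, 0.625, 0.0]
ft_force: [0.6, -2.2, 1.8]
grip_width: 40.0
```

```bash
python3 look.py e
```

```text
t 11.38 jig [ -1.8 -83.3] z 24.3 xhead_rel_jig 1.572 tilt [ 0. -0. -1.] F_jig [ 1.1 -2.   1.8] w 40.0 q [-0.62  0.4   0.86  2.02 -0.39  0.89  0.22]
```

View pics/scene_e.png

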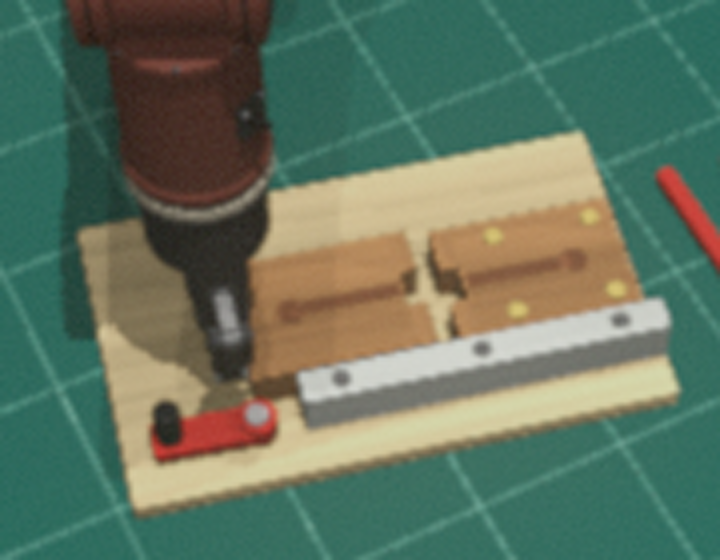

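View pics/top_e.png

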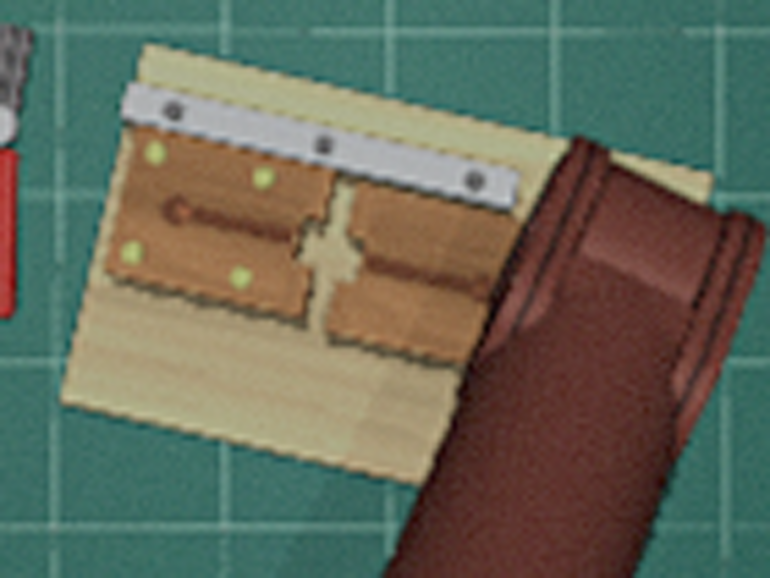

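Pushing works: the gap is about 14 mm in the top view (crop 325,290), and the half runs along the fence. I'll carry on, then step gently into contact.

Emit:
servo_tool:
  steps:
    - [[2,0,0],0,40]
    - [[2,0,0],0,40]
    - [[2,0,0],0,40]
    - [[2,0,0],0,40]
    - [[2,0,0],0,40]
    - [[1,0,0],0,40]
    - [[0,0,0],0,40]

```text
t: 12.35
eef_pos: [517.1, -87.1, 24.3]
tcp_rot: [-0.0, 0.781, 0.625, 0.0]
ft_force: [-0.7, -1.2, 0.4]
grip_width: 39.9
```

Emit:
servo_tool:
  steps:
    - [[1,0,0],0,40]
    - [[1,0,0],0,40]
    - [[0,0,0],0,40]

```text
t: 12.72
eef_pos: [517.5, -85.4, 24.3]
tcp_rot: [-0.0, 0.781, 0.624, -0.0]
ft_force: [-0.5, -1.4, -0.6]
grip_width: 39.8
```

```bash
python3 look.py f
```

```text
t 12.72 jig [ -1.9 -70.4] z 24.3 xhead_rel_jig 1.572 tilt [ 0. -0. -1.] F_jig [-0.2 -1.5 -0.6] w 39.8 q [-0.64  0.4   0.85  2.02 -0.39  0.89  0.2 ]
```

View pics/scene_f.png

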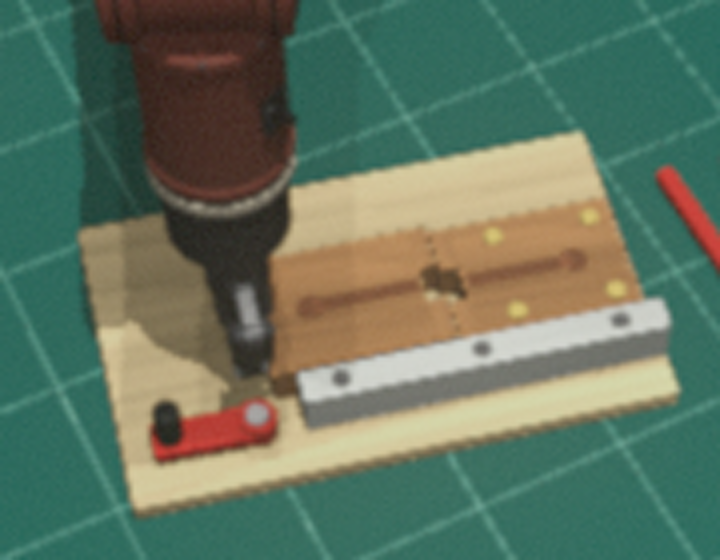

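View pics/top_f.png

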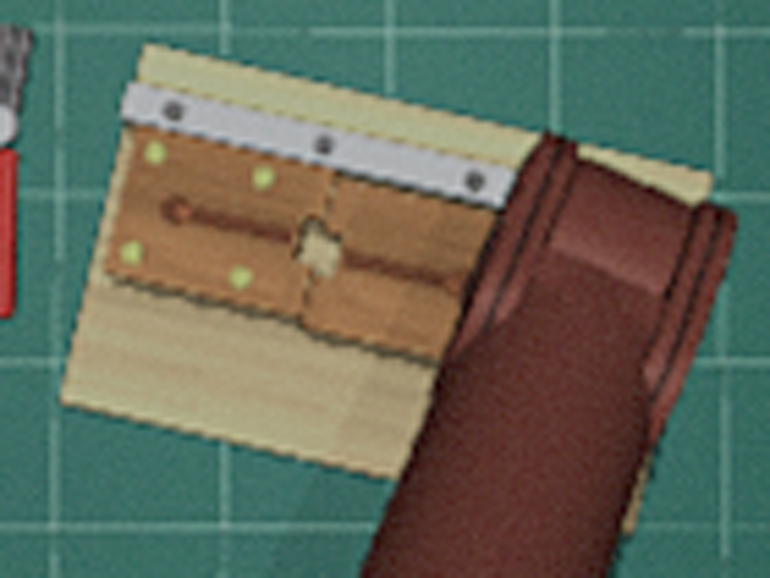

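Emit:
servo_tool:
  steps:
    - [[1,0,0],0,40]
    - [[0.5,0,0],0,40]
    - [[0,0,0],0,40]

```text
t: 13.2
eef_pos: [517.4, -84.9, 24.3]
tcp_rot: [0.0, 0.781, 0.624, -0.0]
ft_force: [-0.7, -5.1, 0.6]
grip_width: 40.2
```

Emit:
servo_tool:
  steps:
    - [[1,0,0],0,40]
    - [[0.5,0,0],0,40]
    - [[0,0,0],0,40]

```text
t: 13.58
eef_pos: [517.3, -84.8, 24.3]
tcp_rot: [0.001, 0.782, 0.624, -0.001]
ft_force: [-2.9, -8.8, 1.0]
grip_width: 40.2
```

Emit:
servo_tool:
  steps:
    - [[1,0,0],0,40]
    - [[0,0,0],0,40]

```text
t: 13.82
eef_pos: [517.3, -84.8, 24.3]
tcp_rot: [0.001, 0.782, 0.623, -0.001]
ft_force: [-4.8, -12.1, 1.0]
grip_width: 40.1
```

Emit:
servo_tool:
  steps:
    - [[-5,0,0],0,40]
    - [[-6,0,0],0,40]
    - [[0,0,-20],0,50]
    - [[0,0,-30],0,50]
    - [[0,0,-30],0,50]
    - [[0,0,0],0,50]

```text
t: 14.58
eef_pos: [517.8, -92.3, 107.4]
tcp_rot: [0.001, 0.781, 0.625, 0.002]
ft_force: [-0.3, -0.1, -0.7]
grip_width: 50.2
```

```bash
python3 - <<'E'
from nav import *
show()
go(-70,-8,105,np.pi)
E
```

```text
t 14.57 jig [ -0.  -77.1] z 107.4 xhead_rel_jig 1.572 tilt [ 0.002  0.004 -1.   ] F_jig [-0.3 -0.2 -0.7] w 50.2 q [-0.73  0.26  0.95  1.95 -0.25  1.04  0.1 ]
target [464.9  -9.4 105. ] R 465.0 shift [ 69.2 -69.9   2.3] turn -1.57
```

Emit:
servo_tool:
  steps:
    - [[23,-23,0],0,50]
    - [[23,-23,0],0,50]
    - [[23,-24,0],0,50]
    - [[0,0,0],-0.157,50]
    - [[0,0,0],-0.157,50]
    - [[0,0,0],-0.157,50]
    - [[0,0,0],-0.157,50]
    - [[0,0,0],-0.157,50]
    - [[0,0,0],-0.157,50]
    - [[0,0,0],-0.157,50]
    - [[0,0,0],-0.157,50]
    - [[0,0,0],-0.157,50]
    - [[0,0,0],-0.157,50]
    - [[0,0,0],0,50]

```text
t: 16.32
eef_pos: [462.7, -9.5, 104.3]
tcp_rot: [-0.0, 0.112, 0.994, 0.0]
ft_force: [-0.8, -0.7, 0.0]
grip_width: 50.0
```

```bash
python3 - <<'E'
from nav import *
show()
go(-68,-8,24,np.pi)
E
python3 look.py g
```

```text
t 16.32 jig [-72.1  -8.6] z 104.3 xhead_rel_jig 3.141 tilt [ 0.  0. -1.] F_jig [-0.7 -0.8  0. ] w 50.0 q [-0.89  0.06  0.85  2.09 -0.05  1.01  1.34]
target [466.8  -9.9  24. ] R 466.9 shift [-4.1  0.6 80.3] turn -0.001
t 16.32 jig [-72.1  -8.6] z 104.3 xhead_rel_jig 3.141 tilt [ 0.  0. -1.] F_jig [-0.7 -0.8  0. ] w 50.0 q [-0.89  0.06  0.85  2.09 -0.05  1.01  1.34]
```

View pics/scene_g.png

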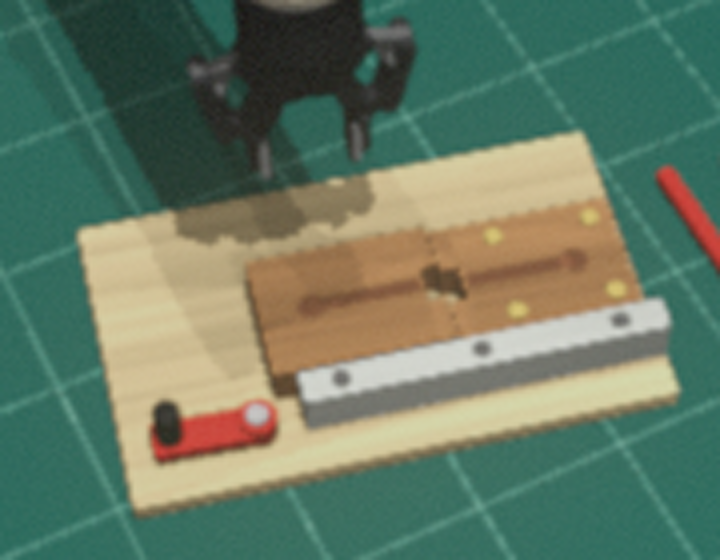

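View pics/top_g.png

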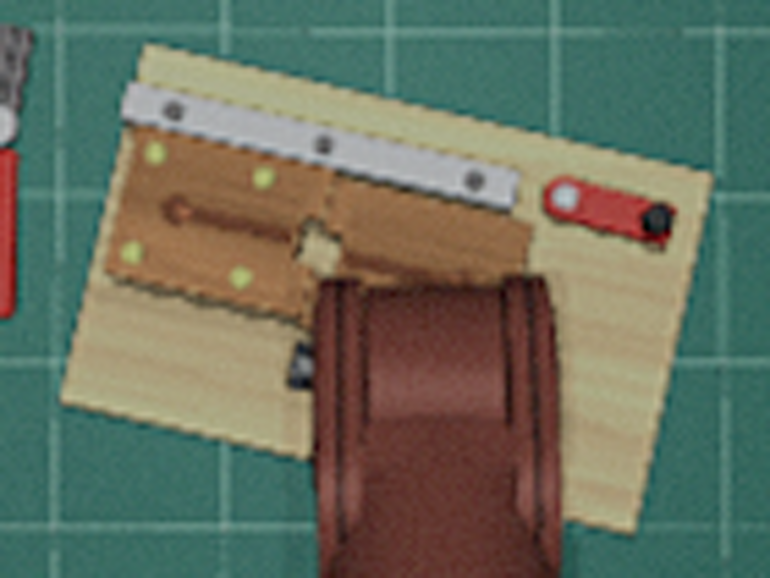

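Emit:
servo_tool:
  steps:
    - [[0,0,20],0,50]
    - [[0,0,20],0,50]
    - [[0,0,18],0,50]
    - [[0,0,12],0,50]
    - [[0,0,10],0,50]
    - [[0,0,0],0,50]
    - [[-3,0,0],0,50]
    - [[-3,0,0],0,50]
    - [[-3,0,0],0,50]
    - [[-2,0,0],0,50]
    - [[-1,0,0],0,50]
    - [[0,0,0],0,50]

```text
t: 17.92
eef_pos: [473.5, -12.2, 24.0]
tcp_rot: [-0.001, 0.111, 0.994, 0.0]
ft_force: [-5.0, 1.5, 4.3]
grip_width: 50.0
```

```bash
python3 -c "
from nav import *
show()"
```

```text
t 17.93 jig [-61.   -8.8] z 24.0 xhead_rel_jig 3.142 tilt [ 0.002 -0.    -1.   ] F_jig [-5.2  0.3  4.3] w 50.0 q [-0.8   0.27  0.82  2.13 -0.26  0.85  1.52]
```

Emit:
servo_tool:
  steps:
    - [[-1,0,0],0,50]
    - [[-1,0,0],0,50]
    - [[-1,0,0],0,50]
    - [[0,0,0],0,50]

```text
t: 18.42
eef_pos: [477.7, -13.1, 24.3]
tcp_rot: [0.0, 0.111, 0.994, -0.0]
ft_force: [-1.0, 0.3, -1.2]
grip_width: 49.9
```

```bash
python3 -c "
from nav import *
show()"
```

```text
t 18.43 jig [-56.7  -8.7] z 24.3 xhead_rel_jig 3.142 tilt [-0. -0. -1.] F_jig [-1.   0.  -1.2] w 49.9 q [-0.79  0.27  0.81  2.12 -0.26  0.85  1.53]
```

Emit:
servo_tool:
  steps:
    - [[-1,0,0],0,50]
    - [[-1,0,0],0,50]
    - [[0,0,0],0,50]

```text
t: 18.8
eef_pos: [478.3, -13.2, 24.2]
tcp_rot: [-0.001, 0.111, 0.994, 0.0]
ft_force: [-6.2, 0.9, 5.7]
grip_width: 50.0
```

Emit:
servo_tool:
  steps:
    - [[-1,0,0],0,50]
    - [[-1,0,0],0,50]
    - [[0,0,0],0,50]

```text
t: 19.18
eef_pos: [478.4, -13.2, 23.7]
tcp_rot: [-0.003, 0.111, 0.994, 0.0]
ft_force: [-14.0, 3.5, 12.3]
grip_width: 50.2
```

```bash
python3 look.py i
```

```text
t 19.18 jig [-56.   -8.7] z 23.7 xhead_rel_jig 3.142 tilt [ 0.007  0.    -1.   ] F_jig [-14.4   0.3  12.3] w 50.2 q [-0.78  0.28  0.81  2.12 -0.27  0.85  1.54]
```

View pics/scene_i.png

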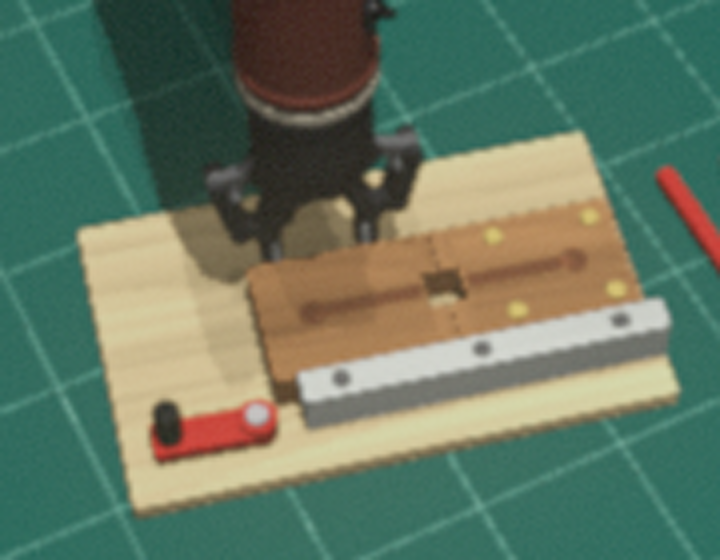

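View pics/top_i.png

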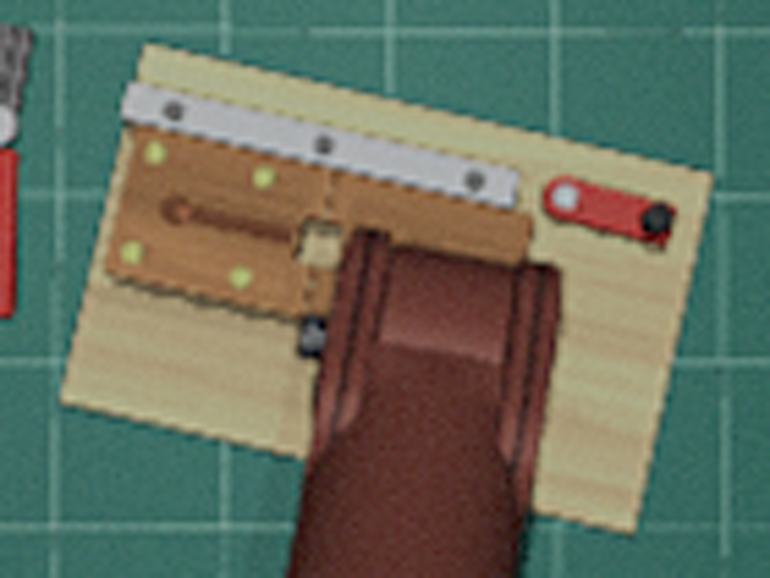

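Emit:
servo_tool:
  steps:
    - [[4,0,0],0,50]
    - [[7,0,0],0,50]
    - [[0,0,-20],0,50]
    - [[0,0,-30],0,40]
    - [[0,0,-30],0,40]
    - [[-23,-28,0],0,40]
    - [[-23,-28,0],0,40]
    - [[-22,-24,0],0,40]
    - [[0,0,0],0.157,40]
    - [[0,0,0],0.157,40]
    - [[0,0,0],0.157,40]
    - [[0,0,0],0.157,40]
    - [[0,0,0],0.157,40]
    - [[0,0,0],0.157,40]
    - [[0,0,0],0.157,40]
    - [[0,0,0],0.157,40]
    - [[0,0,0],0.157,40]
    - [[0,0,0],0.157,40]
    - [[0,0,0],0,40]

```text
t: 21.65
eef_pos: [519.4, -104.4, 104.3]
tcp_rot: [0.0, 0.781, 0.625, -0.0]
ft_force: [0.0, 0.4, 0.6]
grip_width: 40.1
```

```bash
python3 - <<'E'
from nav import *
go(0,-82,24,np.pi/2)
E
python3 look.py j
```

```text
target [516.8 -97.1  24. ] R 525.8 shift [ 6.7 -4.2 80.3] turn 0.002
t 21.65 jig [  4.2 -88.6] z 104.3 xhead_rel_jig 1.573 tilt [-0.001  0.    -1.   ] F_jig [-0.1  0.4  0.6] w 40.1 q [-0.91  0.45  1.27  1.95 -0.48  1.1   0.34]
```

View pics/scene_j.png

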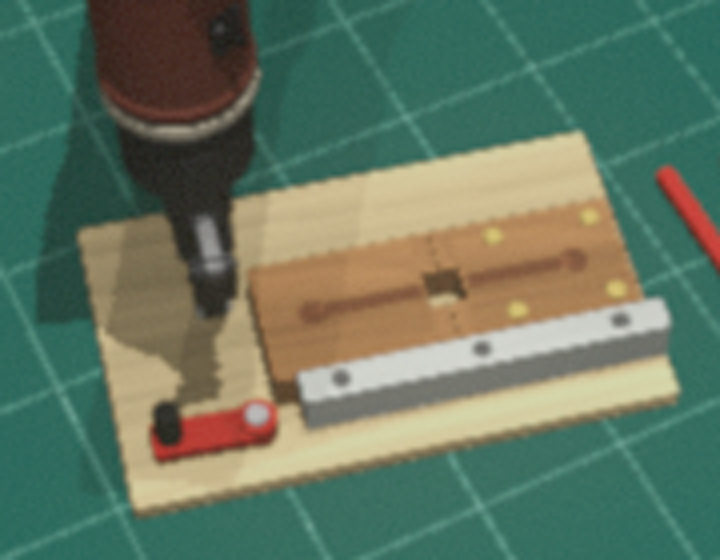

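View pics/top_j.png

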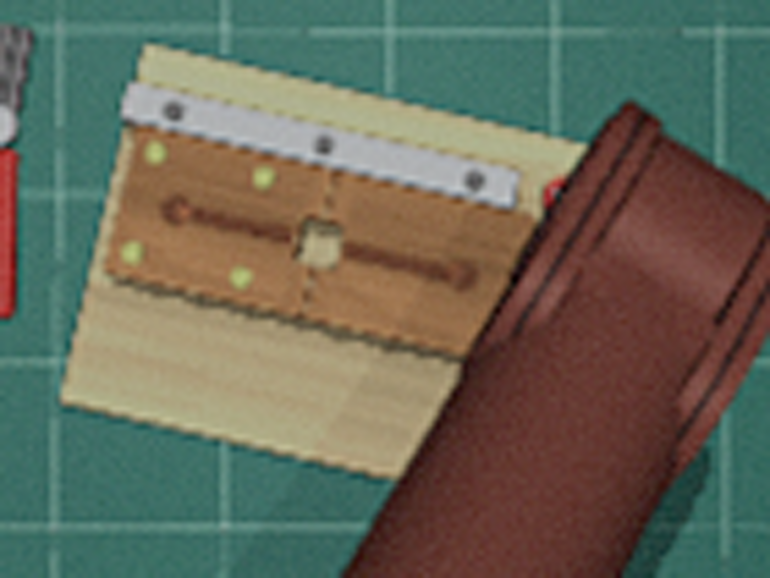

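Emit:
servo_tool:
  steps:
    - [[0,-4,20],0,40]
    - [[0,0,20],0,40]
    - [[0,0,18],0,40]
    - [[0,0,12],0,40]
    - [[0,0,10],0,40]
    - [[0,0,0],0,40]
    - [[4,0,0],0,40]
    - [[4,0,0],0,40]
    - [[4,0,0],0,40]
    - [[3,0,0],0,40]
    - [[1,0,0],0,40]
    - [[0,0,0],0,40]

```text
t: 23.25
eef_pos: [518.9, -88.0, 24.3]
tcp_rot: [0.0, 0.781, 0.624, -0.0]
ft_force: [-0.0, -0.3, 0.4]
grip_width: 40.1
```

```bash
python3 -c "
from nav import *
show()"
```

```text
t 23.25 jig [  0.1 -72.7] z 24.3 xhead_rel_jig 1.572 tilt [-0.  0. -1.] F_jig [ 0.  -0.3  0.4] w 40.1 q [-0.83  0.54  1.13  2.02 -0.61  0.96  0.39]
```

Emit:
servo_tool:
  steps:
    - [[1,0,0],0,40]
    - [[1,0,0],0,40]
    - [[0,0,0],0,40]

```text
t: 23.62
eef_pos: [519.4, -86.0, 24.3]
tcp_rot: [0.0, 0.781, 0.624, -0.0]
ft_force: [-1.1, -0.1, -0.3]
grip_width: 40.0
```

```bash
python3 -c "
from nav import *
show()"
```

```text
t 23.62 jig [  0.1 -70.6] z 24.3 xhead_rel_jig 1.572 tilt [-0. -0. -1.] F_jig [-1.  -0.3 -0.3] w 40.0 q [-0.83  0.55  1.13  2.02 -0.61  0.96  0.39]
```

Emit:
servo_tool:
  steps:
    - [[1,0,0],0,40]
    - [[1,0,0],0,40]
    - [[0,0,0],0,40]

```text
t: 24.0
eef_pos: [519.4, -85.3, 24.4]
tcp_rot: [0.001, 0.781, 0.624, -0.001]
ft_force: [-1.3, -5.0, 0.8]
grip_width: 40.2
```

Emit:
servo_tool:
  steps:
    - [[1,0,0],0,40]
    - [[1,0,0],0,40]
    - [[0,0,0],0,40]

```text
t: 24.38
eef_pos: [519.3, -85.3, 24.4]
tcp_rot: [0.001, 0.782, 0.623, -0.001]
ft_force: [-2.4, -10.5, -0.1]
grip_width: 39.7
```

```bash
python3 look.py k
```

```text
t 24.38 jig [ -0.1 -69.9] z 24.4 xhead_rel_jig 1.569 tilt [-0.004  0.    -1.   ] F_jig [ -0.  -10.7  -0.1] w 39.7 q [-0.84  0.55  1.13  2.02 -0.6   0.96  0.38]
```

View pics/scene_k.png

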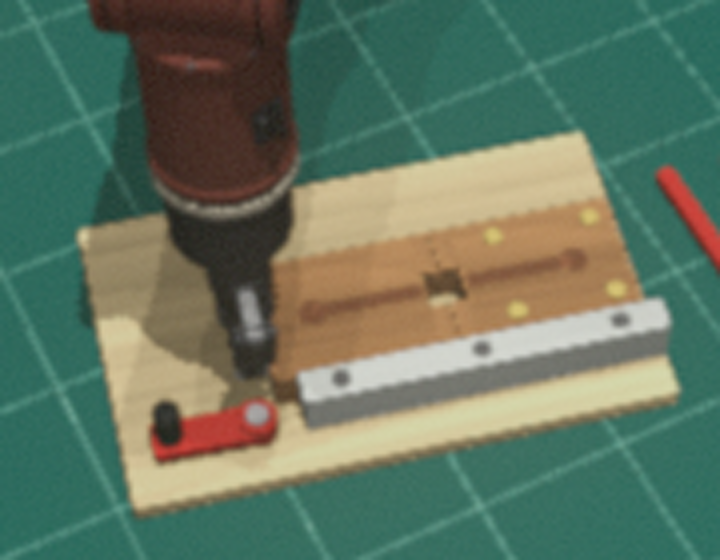

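View pics/top_k.png

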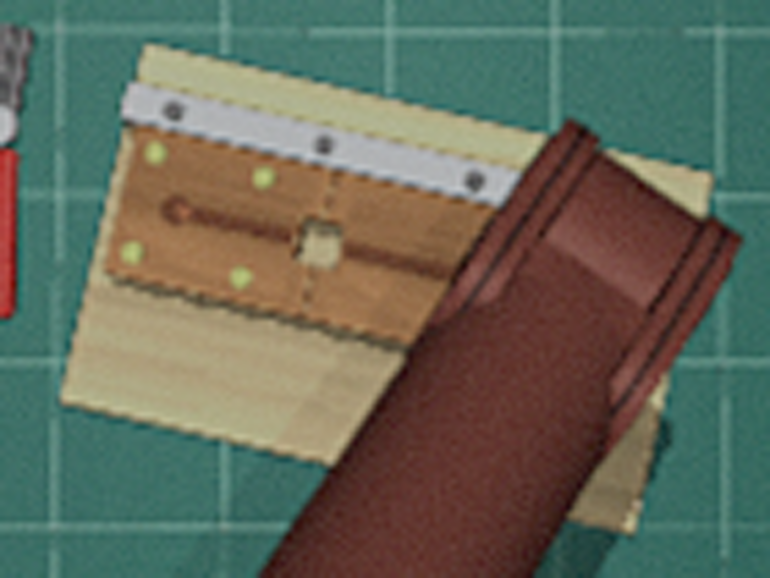

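Emit:
servo_tool:
  steps:
    - [[-5,0,0],0,40]
    - [[-7,0,0],0,40]
    - [[0,0,-20],0,30]
    - [[0,0,-30],0,0]
    - [[0,0,-30],0,0]
    - [[-16,31,0],0,0]
    - [[-16,31,0],0,0]
    - [[-16,31,0],0,0]
    - [[0,0,0],-0.157,0]
    - [[0,0,0],-0.157,0]
    - [[0,0,0],-0.157,0]
    - [[0,0,0],-0.157,0]
    - [[0,0,0],-0.157,0]
    - [[0,0,0],-0.157,0]
    - [[0,0,0],-0.157,0]
    - [[0,0,0],-0.157,0]
    - [[0,0,0],-0.157,0]
    - [[0,0,0],-0.157,0]

```text
t: 26.72
eef_pos: [597.7, -161.1, 104.3]
tcp_rot: [-0.0, 0.109, 0.994, 0.0]
ft_force: [0.4, -0.2, 1.0]
grip_width: 0.2
```

```bash
python3 - <<'E'
from nav import *
show()
go(90,-129,38,np.pi)
E
python3 look.py l
```

```text
t 26.73 jig [  93.1 -126.5] z 104.3 xhead_rel_jig 3.147 tilt [ 0.  0. -1.] F_jig [ 0.4 -0.1  1. ] w 0.2 q [-0.39  0.45  0.75  1.72 -0.34  1.11  1.81]
target [ 594.1 -162.8   38. ] R 616.0 shift [ 3.1 -2.5 66.3] turn 0.006
t 26.73 jig [  93.1 -126.5] z 104.3 xhead_rel_jig 3.147 tilt [ 0.  0. -1.] F_jig [ 0.4 -0.1  1. ] w 0.2 q [-0.39  0.45  0.75  1.72 -0.34  1.11  1.81]
```

View pics/scene_l.png

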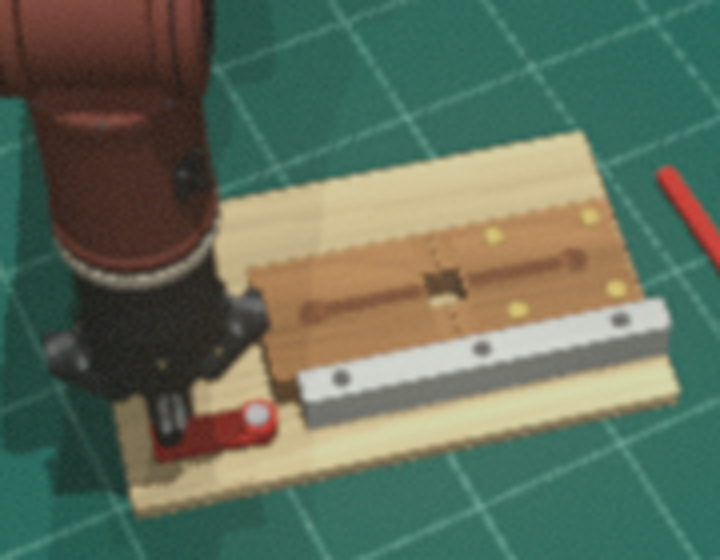

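View pics/top_l.png

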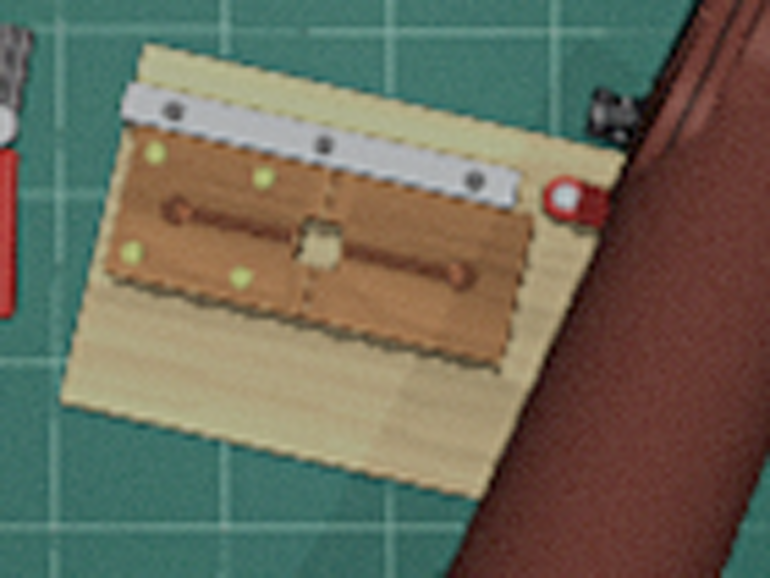

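Emit:
servo_tool:
  steps:
    - [[0,-2,15],0,0]
    - [[0,0,15],0,0]
    - [[0,0,14],0,0]
    - [[0,0,12],0,0]
    - [[0,0,9],0,0]
    - [[0,0,0],0,0]
    - [[5,0,0],0,0]
    - [[5,0,0],0,0]
    - [[0,0,0],0,0]

```text
t: 27.95
eef_pos: [587.3, -160.8, 39.7]
tcp_rot: [0.0, 0.111, 0.994, 0.0]
ft_force: [-0.3, -0.1, -0.5]
grip_width: 0.2
```

```bash
python3 look.py m
```

```text
t 27.95 jig [  82.9 -128.5] z 39.7 xhead_rel_jig 3.142 tilt [-0.  0. -1.] F_jig [-0.3 -0.2 -0.5] w 0.2 q [-0.36  0.51  0.71  1.8  -0.39  0.99  1.85]
```

View pics/scene_m.png

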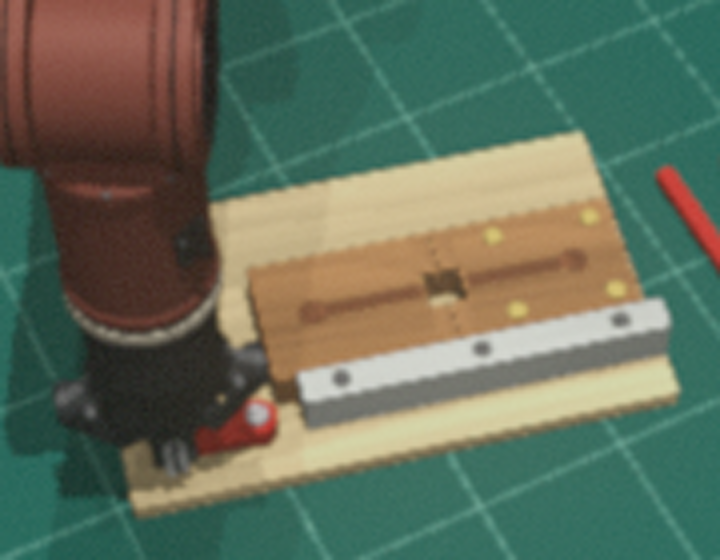

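Emit:
servo_tool:
  steps:
    - [[3,0,0],0,0]
    - [[8.8,-2.4,0],0.157,0]
    - [[8.8,-2.4,0],0.157,0]
    - [[8.8,-2.4,0],0.157,0]
    - [[8.8,-2.4,0],0.157,0]
    - [[0,0,0],0,0]

```text
t: 28.8
eef_pos: [549.0, -153.0, 39.2]
tcp_rot: [-0.0, 0.412, 0.911, -0.0]
ft_force: [0.2, -0.0, 0.3]
grip_width: 0.1
```

```bash
python3 - <<'E'
from nav import *
f=.628
go(60-55*np.sin(f)+20*np.cos(f),-74.5-55*np.cos(f)-20*np.sin(f),39,np.pi-f)
E
python3 look.py n
```

```text
target [ 548.8 -154.3   39. ] R 570.1 shift [-0.8 -1.   0.2] turn 0.001
t 28.8 jig [  43.8 -129.5] z 39.2 xhead_rel_jig 2.515 tilt [ 0. -0. -1.] F_jig [0.2 0.  0.3] w 0.1 q [-0.52  0.48  0.88  1.9  -0.45  0.97  1.29]
```

View pics/scene_n.png

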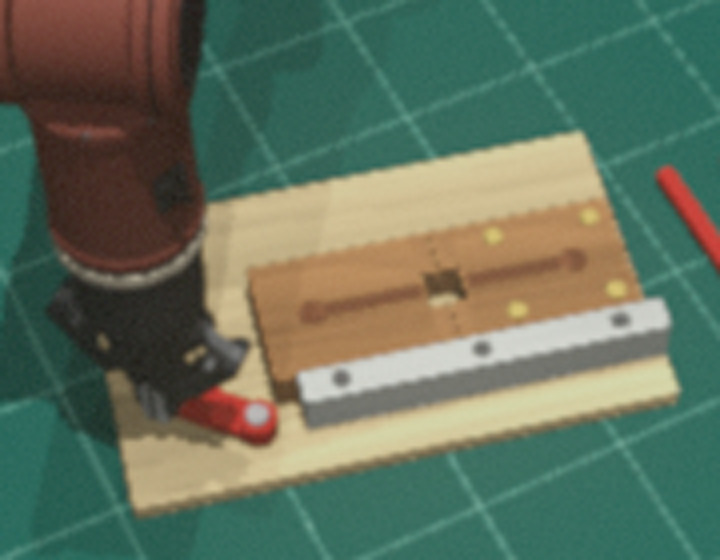

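The button is turning with the push, about 0.6 rad so far. I'll continue the arc to just short of the stop.

Emit:
servo_tool:
  steps:
    - [[8.8,-2.6,0],0.157,0]
    - [[8.8,-2.6,0],0.157,0]
    - [[8.8,-2.4,0],0.157,0]
    - [[8.8,-2.4,0],0.157,0]
    - [[8.8,-2.4,0],0.157,0]
    - [[4.4,-1.2,0],0.1,0]
    - [[0,0,0],0.05,0]
    - [[0,0,0],0,0]

```text
t: 29.9
eef_pos: [520.7, -114.4, 39.3]
tcp_rot: [0.0, 0.778, 0.628, -0.0]
ft_force: [0.1, 0.5, 0.6]
grip_width: 0.2
```

```bash
python3 - <<'E'
from nav import *
go(5,-94.5,39,np.pi/2)
E
python3 look.py o
```

```text
target [ 518.9 -110.4   39. ] R 530.5 shift [ 3.6 -2.7  0.3] turn 0.011
t 29.9 jig [  7.7 -98. ] z 39.3 xhead_rel_jig 1.582 tilt [-0.  0. -1.] F_jig [0.  0.5 0.6] w 0.2 q [-0.78  0.53  1.14  1.99 -0.58  0.99  0.43]
```

View pics/scene_o.png

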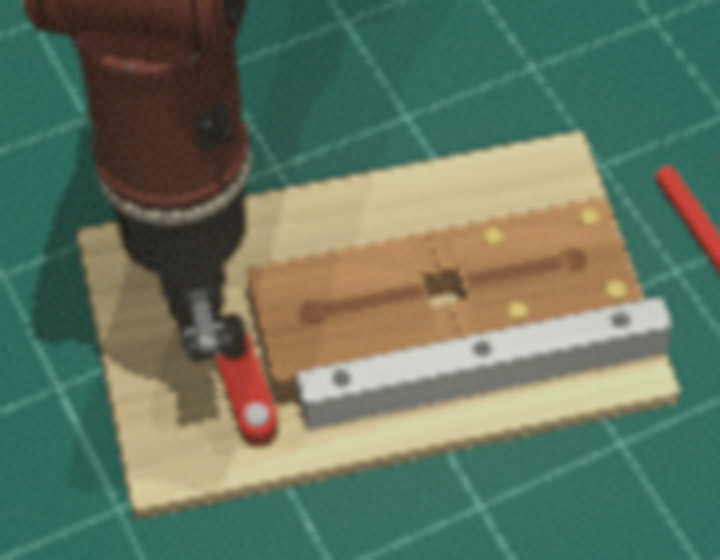

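Emit:
servo_tool:
  steps:
    - [[1.5,-1,0],0,0]
    - [[1.5,-1,0],0,0]
    - [[1,0,0],0,0]
    - [[0,0,0],0,0]

```text
t: 30.5
eef_pos: [519.3, -109.8, 39.3]
tcp_rot: [-0.0, 0.779, 0.627, -0.0]
ft_force: [-0.4, 0.5, -0.5]
grip_width: 0.4
```

Emit:
servo_tool:
  steps:
    - [[1,0,0],0,0]
    - [[1,0,0],0,0]
    - [[0,0,0],0,0]

```text
t: 30.88
eef_pos: [519.3, -109.2, 39.3]
tcp_rot: [0.0, 0.779, 0.627, -0.001]
ft_force: [-2.1, -4.7, -0.2]
grip_width: -0.2
```

Emit:
servo_tool:
  steps:
    - [[1,0,0],0,0]
    - [[1,0,0],0,0]
    - [[0,0,0],0,0]

```text
t: 31.25
eef_pos: [519.4, -109.0, 39.4]
tcp_rot: [0.001, 0.78, 0.626, -0.001]
ft_force: [-2.0, -11.0, -1.2]
grip_width: 0.3
```

Emit:
servo_tool:
  steps:
    - [[-5,0,0],0,0]
    - [[-8,0,0],0,0]
    - [[-5,0,-20],0,0]
    - [[0,0,-40],0,0]
    - [[0,0,-40],0,0]
    - [[-40,0,-20],0,0]
    - [[-40,0,-20],0,0]
    - [[-40,0,0],0,0]
    - [[-40,0,0],0,0]
    - [[-40,0,0],0,0]
    - [[0,0,0],0,0]

```text
t: 32.62
eef_pos: [471.5, -323.2, 181.0]
tcp_rot: [0.001, 0.781, 0.625, -0.0]
ft_force: [-0.0, 0.2, 0.2]
grip_width: -0.0
```

```bash
python3 look.py p; python3 - <<'E'
from nav import *
# edge predictions in crop px
for c,o,k in(("top",(250,205),5.5),("scene",(205,170),4)):
    s=pickle.load(open(f"{c}_p.pkl","rb"))
    print(c,((proj(s,place(J,[(-45,60,45),(-45,-60,45),(45,-60,45),(60,-74.5,30),(5,-74.5,60)]))-o+.5)*k).round(0).tolist())
E
```

```text
t 32.62 jig [   5.9 -312.5] z 181.0 xhead_rel_jig 1.572 tilt [-0.002  0.001 -1.   ] F_jig [-0.   0.2  0.2] w -0.0 q [-0.44  0.41  1.22  1.77 -0.41  1.25  0.67]
top [[303.0, 318.0], [504.0, 364.0], [538.0, 214.0], [565.0, 197.0], [549.0, 285.0]]
scene [[428.0, 230.0], [247.0, 267.0], [276.0, 381.0], [259.0, 419.0], [238.0, 321.0]]
```

View pics/scene_p.png

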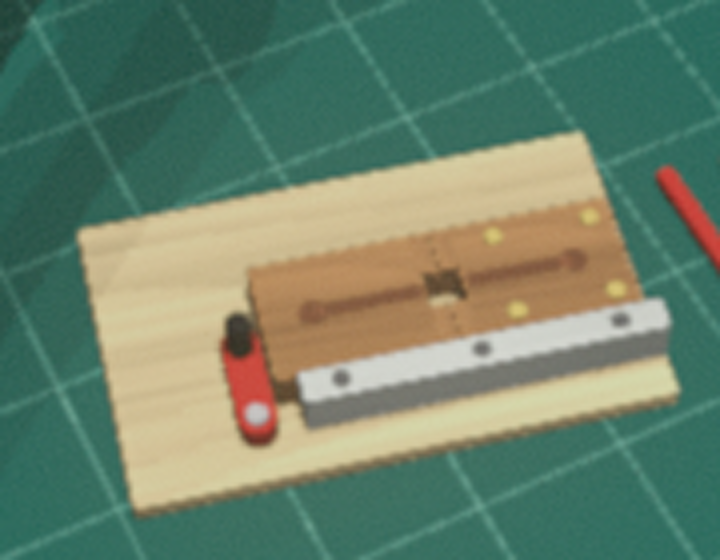

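View pics/top_p.png

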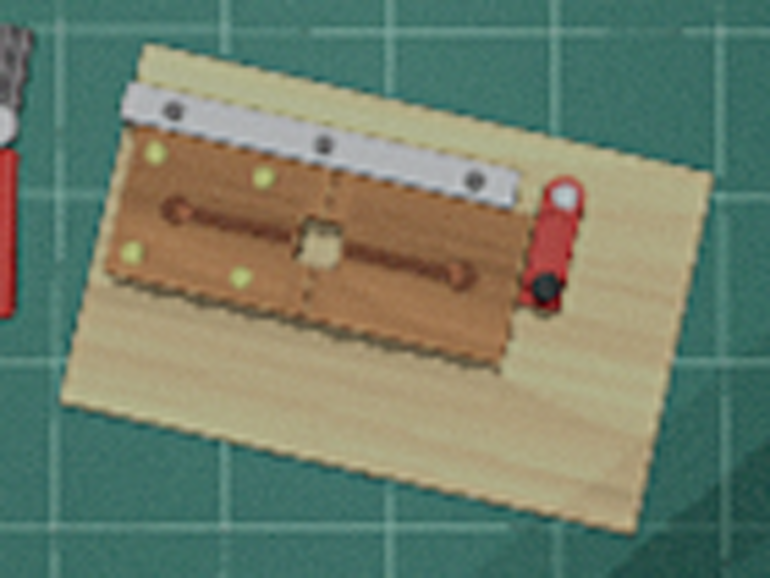

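```bash
python3 - <<'E'
from nav import *
import cv2
for c in("top","scene"):
  for n in "fgjp":
    s=pickle.load(open(f"{c}_{n}.pkl","rb")); g=cv2.cvtColor(s["pixels"],cv2.COLOR_RGB2GRAY).astype(np.float32)
    for xs in((-40,-18),(18,40)):
        ys=np.arange(50,72,2.); P=[]
        for x in np.linspace(*xs,12):
            uv=proj(s,place(J,[(x,y,45) for y in ys])).astype(np.float32)
            P.append(cv2.remap(g,uv[None,:,0],uv[None,:,1],cv2.INTER_LINEAR)[0])
        print(c,n,xs,np.mean(P,0).round(0).astype(int))
E
```

```text
top f (-40, -18) [123 124 121 115 108 102 104 119 123 120 118]
top f (18, 40) [118 118 116 113 107 107 110 121 123 120 118]
top g (-40, -18) [ 55  55  65  86 100 107 107 115 116 114 113]
top g (18, 40) [116 117 115 112 107 107 111 120 120 118 116]
top j (-40, -18) [122 121 119 118 114 111 110 120 122 119 118]
top j (18, 40) [120 122 121 117 110 109 112 123 123 120 118]
top p (-40, -18) [122 122 120 118 114 112 112 121 122 120 118]
top p (18, 40) [120 122 121 117 111 109 113 122 123 120 118]
scene f (-40, -18) [143 140 138 134 132 134 141 144 144 142 141]
scene f (18, 40) [144 143 141 138 137 139 143 145 144 143 140]
scene g (-40, -18) [137 135 132 129 127 131 137 138 137 138 138]
scene g (18, 40) [144 143 141 138 136 138 143 145 145 143 141]
scene j (-40, -18) [144 144 142 138 134 136 142 144 144 142 141]
scene j (18, 40) [145 145 144 140 137 139 144 146 145 143 140]
scene p (-40, -18) [144 144 142 140 137 138 143 145 144 142 142]
scene p (18, 40) [146 145 143 140 137 139 144 146 145 144 141]
```

```bash
python3 -c "
from rig import ctrl
print(ctrl.hand_in(), ctrl.get_state()['t'])"
```

```text
the job is handed in; nothing more can be done
the job is handed in; nothing more can be done
```

The loose half is home against the fence and the screwed-down half, and the turn-button is round at its stop behind it. I handed the job in at about 33 s of the 64 s allowed.

**What I did:** I pushed the half with two spread fingers, without lifting it: to the fence, along it to the seam, then once more against each. I then swept the button's knob round its arc with closed fingers until it stopped, and moved the arm clear.

**Last checks:**
- **Fence:** the pusher stopped 56.0 mm short of the jig's centre line under about 14 N, exactly where it should be with the half flush.
- **Seam:** the half would not move further under about 11 N, and stopped at the same place as in the first press. The seam looks equally faint on both sides of the notch, and the notches meet.
- **Button:** it would not turn further under about 11 N, and the knob's image position matches the fully turned position to about 1 pixel.

**What I could not settle:**
- The stop along the fence read about 1 mm past nominal, which is within the 2 mm camera calibration.
- A faint dark line at the seam, 0.5 mm wide at most, is too fine for the cameras to tell from an ordinary edge line.
- I did not measure the tools, basket and discs again; the arm did not come near them.

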